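# Take the battery door off the counter scale and put its pack on charge

### The arm

A 7-joint arm with a two-finger parallel gripper is mounted at the origin on the work surface. World frame = base frame: x ahead of the robot, y to its left, z up, the work surface at z = 0. Lengths are in mm, angles in degrees, forces in N, time in s.
With the tool pointing down it reaches from about 400 to 850 mm from the base axis. Payload 4.5 kg.
Tool frame: the origin (TCP) lies at the very end of the fingers, on their centre line; the grasp point (between the pads) lies 19 mm behind it; z points along the fingers, y is the line along which they close (so a half turn about z gives the same grasp; the last joint's range is limited). The gripper opens to 88 mm and grips with 3 to 60 N. Pads are 18 mm wide; open, the fingers measure 123 mm over their backs; the gripper's body (75 mm by 187 mm) begins 45 mm behind the grasp point.
Start: joints at [72.983, 39.483, -11.15, 89.685, 9.013, 51.709, -12.324], TCP at [203.029, -591.128, 238.743] pointing down, gripper open.
Joint ranges: [-172.22, 172.22], [-26.19, 119.32], [-84.43, 86.54], [7.71, 146.69], [-57.33, 237.33], [2.42, 119.75], [-152.13, 152.13]. Speed limits (degrees/s): [147.25, 147.25, 180, 180, 180, 180, 180].

### API

Orientations are given as a 3x3 rotation matrix whose columns are the frame's x, y, z axes.
In Python, from plant import manip, viewer, order, models gives the robot as it stands.
- The arm moves only by the tool step_arm, never from a script. Its argument "steps" is a list that holds one entry, the list of rows, each a list of 7 numbers: the turn, a rotation vector about the tool's x, y, z in degrees, then the shift along the tool's x, y, z in m, then the opening in per cent of the stroke, from 0 (shut) to 100 (fully open). A call has 1 to 8 rows; each row is the pose to reach, as a shift and turn from the pose commanded when the call began, along the tool's axes at that moment; what a row does not reach only later rows make up. A row lasts 1/12 s, in which the tool goes at most 41.7 mm and 7.16 degrees, less where a joint would pass 70% of its speed; a pose out of reach is approached as far as the arm can. A call with a gripper value outside its range is refused whole. The fingers move at their own pace and stop on an object; "grip_force" is the grip in N (left out, the last holds). Time passes only in rows, so rows that repeat a pose let the fingers close. It gives the time, the measured TCP pose, the force, the opening and the grip force at its end, in the units of the state.
- manip.get_state(): the state, without advancing time (a new reading comes with each control period).
- viewer.get_image(name): name is "side" or "top" or "wrist"; returns a dict with "img" (420x560x3 uint8, blue, green, red), "mtx" (3x3 intrinsics, pixels), "R" (3x3) and "t" (3): a world point X has camera coordinates R X + t; the wrist camera has in their place "T_tool_cam" (4x4, takes a point from camera to tool coordinates, whose origin is the TCP and whose axes are the flange's). Camera axes: x right, y down, z forward; pixel columns grow to the right and rows downward; lengths in mm; the calibration is good to about 2 mm. A picture is of the moment at which its call begins: read the wrist's pose just before it. There is no depth.
- order.hand_in(): hands the job in; it is judged then, once.
Trained networks look in the newest picture that a camera, given by its name, has taken for a name from the list of things; names that differ only in an ending like _2 or _b are one class to them, and where a whole thing is asked for, a point or a joint stands for the part that bears it (a point fixed in the world has none). Each returns a list of dicts, best first, with "p" (0 to 1); they miss things now and then, are a little off and sometimes report something else, mostly with a low value. They report only what shows in the picture. A call takes as long as a camera call. They do not tell look-alikes from the thing itself.
- models.look_for(thing, camera): "point" ([x, y, z] in mm, in world coordinates, good to about 4 mm: the middle of the surface that is visible of it).
- models.mark_of(thing, camera): "point" ([x, y, z] in mm, in world coordinates, good to about 4 mm: a listed point, or the origin of a listed thing).
The state is a dict: "time_s": time; "joint_pos": joint angles; "joint_vel": joint speeds; "tau": joint torques, N m; "ee_pos": TCP position; "tool_rot": TCP orientation; "wrist_force": force on the tool from outside, world axes, zero at the start; "torque": the same for the moment, N m; "grip_width": opening from 0.0 (shut) to 1.0 (fully open); "grasp_force": force on a finger pad.
Only numpy, scipy, OpenCV 4.12 (cv2) and the standard library are available. Lean on these libraries where they do the work, as an engineer would, in place of code of your own. Each camera call takes 0.05 s, during which the arm holds its last target. There are 200 camera calls.

### The job

The shop's counter scale lies face down: squeeze the orange release tab of its battery door inward against the fixed black grip rib, swing that edge of the door up on its hooks until it stands well clear of the scale, draw the door out, and lay it flat, outer face up, in the metal tray. Then lift the battery pack out of the scale and press it fully home in the charging cradle, where only one way round fits. Set both parts down rather than dropping them, and leave the drink, shaker and spoon alone.

Things in the scene. Friction and masses are not known exactly. Their poses are not given: they have to be found in the camera images.
- scale: White counter scale, fixed, lying face down: 230 (x) x 200 (y) mm, underside (now its top) 80 mm above the table; four rubber feet, 26 mm across, stand 26 mm higher at x = +-96, y = +-80 mm. Origin: its centre, on the table; z up. The battery door fills a 131 x 101 mm opening in the top; at its x ends lips 5 mm thick, 10 mm long overhang the well below.
- scale_well (a point): Centre of the floor of the battery well, 28 mm above the table. The well is 151 (x) x 84 (y) mm inside and 47 mm deep below the door's plate. The pack stands here, origin on this point, yellow nose to the scale's +x, loosely between black ribs 10 mm high.
- scale_hook_slot (a point): Middle of the -x edge of the seated door, 64 mm from the scale's centre, 75 mm above the table: the line about which the door swings up (parallel to the scale's y).
- door: Grey battery door, loose, 105 g with tab: plate 128 (x) x 98 (y) x 5 mm. Origin: its centre, level with its lowest parts (hooks, catch), on which it stands when laid flat; z out of its outer face, which is at z = 12 mm (plate underside 7 mm). Seated: origin 68 mm above the scale's, axes parallel, outer face flush. Two hooks under its -x edge reach 6 mm past the plate, 2 mm below the lip.
- tab (a joint): Travel of the orange tab towards the black rib (door -x): 0 out, 0.0075 m in; sprung, 2.5 N to start, about 6 N fully in. Its catch reaches 6 mm past the plate's +x edge under the scale's lip, and clears it from about 0.0055. It springs back when let go: keep the squeeze while swinging the door up.
- door_grip (a point): On the door at x = 37.5, z = 20 mm: midway between fixed black rib (x = 22 to 28 mm) and orange tab (x = 54 to 60 mm when out), which stand on the outer face, each 32 mm wide in y, z = 12 to 28 mm. Squeezed, they measure 31 mm over their outer faces, and this point is midway between those.
- door_hook (a point): Middle of the door's hooked edge, at x = -64, z = 7 mm; coincides with scale_hook_slot while the door is seated.
- pack: Battery pack, 110 to 225 g, hidden under the door: blue body 60 (x) x 50 (y) x 24 mm, a yellow nose 14 mm long, 20 mm wide, 24 mm high on its +x end (to x = 44 mm) and, on top, a yellow grip fin 30 (x) x 12 (y) mm from z = 24 to 40 mm. Origin: centre of the underside of the blue body; z up.
- cradle: Black charging cradle, fixed, 120 x 90 x 30 mm, x from -55 to 65 mm; origin under the pocket's centre, on the table. The pocket (green floor), 18 mm deep, is 64 x 54 mm plus a 24 mm wide notch (brass floor) for the nose, to x = 47 mm: 2 mm clearance a side. The pack fits only with its x along the cradle's x.
- cradle_pocket (a point): Centre of the pocket's floor, 12 mm above the table; the pack's origin comes here.
- tray: Open metal tray, fixed, 220 (x) x 160 (y) x 25 mm outside, walls and floor 5 mm; origin: centre of its underside, on the table. It may be on either side of the scale, the cradle on the other.
- drink: Milk tea in a cup with clear dome lid, 92 mm across, 149 mm high; origin at the centre of its foot. Bystander.
- shaker: Steel shaker, 84 mm across, 174 mm high; origin at the centre of its foot. Bystander.
- spoon: Steel spoon with a wooden handle lying on the counter beyond the scale. Bystander.
Mind the look-alikes: they are no part of the job. What is shaped like the door but blue or brown is not meant.

How it is judged:
By the outcome, as a careful person would: the job done as asked, in the order asked, and still so for the second after the job is handed in, with the robot touching nothing.
It also fails if it takes over 62 s, if anything falls off the work surface, if the arm or the gripper's body presses on something with over 40 N, if the wrist force passes 120 N, or if a joint passes its speed limit or range.

## Working session

There is one attempt and no reset: what is moved stays moved. The work goes in short steps, Python scripts to look and compute and a tool call to move; the robot and the scene stay as the last step left them, time stands still between calls to the robot, and variables do not carry over. Pictures are saved under pics/ and viewed, at most 10 in all, crops included, and the job is handed in when it is done.

Besides the shell and the picture viewer there is one more tool, called after "Request:" as a command line: name --argument value ..., lists and objects as JSON in quotes. step_arm: Moves the arm, as the interface text tells. Its arguments: {"type":"object","properties":{"steps":{"type":"array","items":{"type":"array","items":{"type":"array","items":{"type":"number"}}}},"grip_force":{"type":"number"}},"required":["steps"]}

```bash
ls; mkdir -p pics
cat > h.py <<'E'
import numpy as np, cv2
from plant import manip, viewer, order, models
def st(): 
    s=manip.get_state(); return s
E
python3 - <<'E'
from h import *
s=st(); print(s)
a=viewer.get_image("top"); b=viewer.get_image("side")
cv2.imwrite("pics/top.png",a["img"]); cv2.imwrite("pics/side.png",b["img"])
for n in ["scale","scale_well","scale_hook_slot","door","door_grip","door_hook","cradle","cradle_pocket","tray","drink","shaker","spoon","tab"]:
    for c in ["top","side"]:
        try: print(n,c,[(np.round(d["point"]).tolist(),round(d["p"],2)) for d in models.mark_of(n,c)][:4])
        except Exception as e: print(n,c,e)
print(st()["time_s"])
E
```

```text
pics
{'time_s': 0.0, 'joint_pos': array([ 72.98081153,  39.53284361, -11.14374827,  89.74365603,
         9.01219338,  51.71010555, -12.32503093]), 'joint_vel': array([-0.0491903 ,  0.03837393, -0.06060194, -0.06215675, -0.01518742,
       -0.01208508,  0.11493864]), 'tau': array([-4.02036840e-04, -5.27558863e+01, -1.26738746e+00, -1.53432173e+01,
       -5.26955375e-02,  6.31632764e-03,  1.68147799e-04]), 'ee_pos': array([ 202.76485526, -590.53243651,  237.91891251]), 'tool_rot': array([[ 9.45753203e-01,  3.24885137e-01, -7.25703337e-04],
       [ 3.24885917e-01, -9.45751722e-01,  1.67992915e-03],
       [-1.40551168e-04, -1.82456917e-03, -9.99998326e-01]]), 'wrist_force': array([0.44195419, 0.37457865, 0.0058548 ]), 'torque': array([-0.01687975,  0.06465753,  0.0104228 ]), 'grasp_force': 0.0, 'grip_width': 0.9988780739090555}
scale top []
scale side [([524.0, 24.0, 2.0], 0.7)]
scale_well top []
scale_well side [([773.0, 0.0, 2.0], 0.27)]
scale_hook_slot top [([466.0, 23.0, 74.0], 0.79)]
scale_hook_slot side [([465.0, 20.0, 75.0], 0.68)]
door top [([525.0, 23.0, 69.0], 0.89), ([638.
[... 724 characters left out ...]
ide [([433.0, 301.0, 10.0], 0.91)]
tray top [([449.0, -337.0, -0.0], 0.62)]
tray side [([447.0, -333.0, 1.0], 0.91)]
drink top [([714.0, 251.0, 1.0], 0.58)]
drink side [([711.0, 253.0, -3.0], 0.83), ([773.0, 0.0, 0.0], 0.55)]
shaker top [([714.0, -233.0, 2.0], 0.59), ([716.0, 253.0, 1.0], 0.34)]
shaker side [([713.0, -227.0, -0.0], 0.84)]
spoon top [([768.0, -0.0, 0.0], 0.92)]
spoon side [([775.0, 1.0, -2.0], 0.63)]
tab top it knows: cradle, cradle_pocket, door, door_grip, door_hook, drink, pack, scale, scale_hook_slot, scale_well, shaker, spoon, tray
tab side it knows: cradle, cradle_pocket, door, door_grip, door_hook, drink, pack, scale, scale_hook_slot, scale_well, shaker, spoon, tray
1.3
```

View pics/top.png

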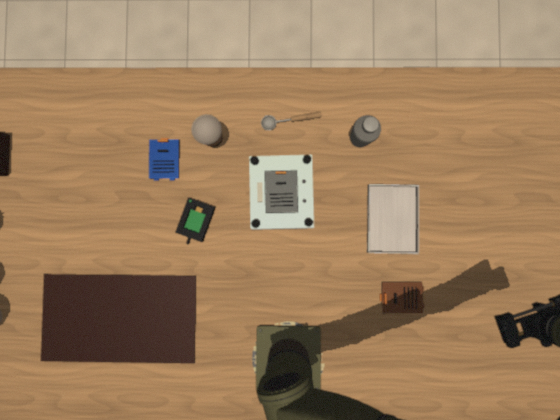

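View pics/side.png

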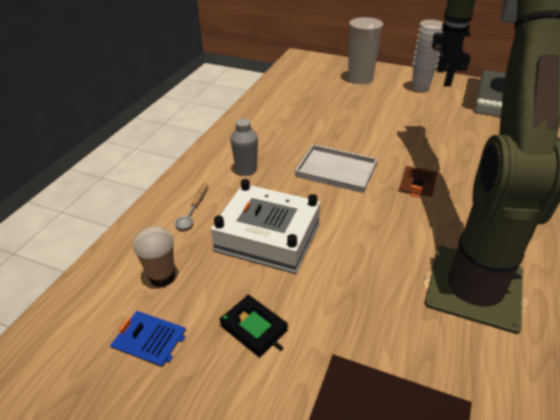

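Top view: the door in the scale is at about px (282,190), tab up (+x). Blue look-alike is at (164,160), brown at (402,297). Tray is at (393,218). Cradle is at (195,220), its notch pointing up and slightly right. The side view agrees. Next I work out the move over the door.

```bash
cat >> h.py <<'E'
from scipy.spatial.transform import Rotation as Ro
np.set_printoptions(precision=4,suppress=True)
def yawR(a,tilt=0): # tool y at world angle a deg, pointing down; tilt = forward lean about world -y
    a=np.radians(a); y=np.array([np.cos(a),np.sin(a),0]); z=np.array([0,0,-1.]); R=np.c_[np.cross(y,z),y,z]
    return Ro.from_euler('y',-tilt,degrees=True).as_matrix()@R
def rel(R,p,s=None):
    s=s or st(); R0=s["tool_rot"]
    return np.r_[Ro.from_matrix(R0.T@R).as_rotvec(degrees=True), R0.T@(np.array(p)-s["ee_pos"])/1000]
def wimg(name=None):
    s=st(); d=viewer.get_image("wrist"); T=d["T_tool_cam"]
    W=np.eye(4); W[:3,:3]=s["tool_rot"]; W[:3,3]=s["ee_pos"]; C=W@T
    if name: cv2.imwrite("pics/"+name,d["img"])
    return d["img"],d["mtx"],C,s
def onplane(px,K,C,z): # pixel -> world point at height z
    r=C[:3,:3]@np.linalg.inv(K)@np.array([px[0],px[1],1.]); return C[:3,3]+r*(z-C[2,3])/r[2]
def mk(n,c): return [(np.round(d["point"],1).tolist(),round(d["p"],2)) for d in models.mark_of(n,c)][:3]
E
python3 - <<'E'
from h import *
print(rel(yawR(0),[540,25,240]))
i,K,C,s=wimg(); print(K,C, s["time_s"])
T=np.linalg.inv(np.r_[np.c_[s["tool_rot"],s["ee_pos"]],[[0,0,0,1]]])@C; print(T)
E
```

```text
[  0.0081   0.0035 -71.0445   0.5188  -0.4733  -0.0013]
[[289.1699   0.     283.5709]
 [  0.     289.1699 212.8944]
 [  0.       0.       1.    ]] [[   0.3246   -0.9128   -0.2477  266.5766]
 [  -0.9458   -0.3129   -0.0863 -569.4659]
 [   0.0013    0.2623   -0.965   385.1442]
 [   0.        0.        0.        1.    ]] 1.3
[[  -0.0002   -0.965    -0.2623   67.1389]
 [   1.       -0.0005    0.001     0.1519]
 [  -0.0011   -0.2623    0.965  -146.3926]
 [   0.        0.        0.        1.    ]]
```

Request:
step_arm --steps '[[[0,0,-71,0.519,-0.473,0,100],[0,0,-71,0.519,-0.473,0,100],[0,0,-71,0.519,-0.473,0,100],[0,0,-71,0.519,-0.473,0,100],[0,0,-71,0.519,-0.473,0,100],[0,0,-71,0.519,-0.473,0,100],[0,0,-71,0.519,-0.473,0,100],[0,0,-71,0.519,-0.473,0,100]]]'

```text
time_s: 2.02
ee_pos: [363.8, -297.2, 239.1]
tool_rot: [[0.232, 0.973, 0.001], [0.973, -0.232, -0.001], [-0.001, 0.001, -1.0]]
wrist_force: [0.3, -1.3, -0.5]
grip_width: 1.002
grasp_force: 0.0
```

Run:
```python
from h import *
print(rel(yawR(0),[540,25,240]),st()["time_s"])
```

```text
[  0.0391   0.036  -13.422    0.3543   0.0966  -0.0011] 2.0167
```

Request:
step_arm --steps '[[[0,0,-13.4,0.354,0.096,0,70],[0,0,-13.4,0.354,0.096,0,70],[0,0,-13.4,0.354,0.096,0,70],[0,0,-13.4,0.354,0.096,0,70],[0,0,-13.4,0.354,0.096,0,70],[0,0,-13.4,0.354,0.096,0,70],[0,0,-13.4,0.354,0.096,0,70],[0,0,-13.4,0.354,0.096,0,70]]]'

```text
time_s: 2.68
ee_pos: [525.1, -5.1, 238.9]
tool_rot: [[0.006, 1.0, 0.0], [1.0, -0.006, -0.0], [-0.0, 0.0, -1.0]]
wrist_force: [0.4, -1.4, 0.2]
grip_width: 0.699
grasp_force: 0.0
```

Run:
```python
from h import *
i,K,C,s=wimg("w1.png"); print(s["ee_pos"],s["joint_vel"],s["time_s"])
for n in ["scale","scale_hook_slot","door","door_grip","door_hook"]: print(n,mk(n,"wrist"))
```

```text
[525.1394  -5.1216 238.9105] [-54.0638  15.435    4.9603 -36.4391  -1.6249  19.9669 -39.5199] 2.6833
scale []
scale_hook_slot [([465.8, 24.4, 71.7], 0.96), ([564.5, 27.7, 85.8], 0.42)]
door [([522.1, 24.9, 67.0], 0.8)]
door_grip [([563.1, 27.5, 89.2], 0.73)]
door_hook [([466.1, 23.5, 72.1], 0.97)]
```

View pics/w1.png

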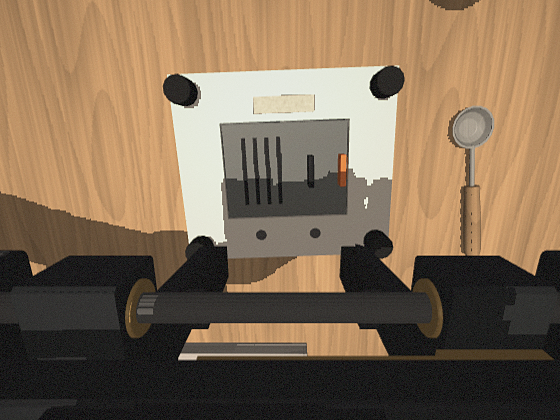

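The door fills px (220–349, 119–217), black rib at (311,171), orange tab at (343,169), a spoon to the right. The arm was still moving, so I take a settled picture and measure the orange tab, rib and door outline.

```bash
cat >> h.py <<'E'
def orange(img):
    h=cv2.cvtColor(img,cv2.COLOR_BGR2HSV); m=cv2.inRange(h,(5,150,60),(18,255,255)); 
    n,l,stt,c=cv2.connectedComponentsWithStats(m); k=[(stt[j],c[j]) for j in range(1,n) if stt[j][4]>40]
    return sorted(k,key=lambda a:-a[0][4])[:3]
E
python3 - <<'E'
from h import *
viewer.get_image("top"); 
i,K,C,s=wimg(); print(s["ee_pos"],s["joint_vel"],s["time_s"],s["tool_rot"])
np.savez("v1.npz",img=i,K=K,C=C)
for a,c in orange(i): print(a,c,onplane(c,K,C,96), onplane(c,K,C,80))
g=cv2.cvtColor(i,cv2.COLOR_BGR2GRAY)
for r in (150,160,170,180):
  print(r,g[r,205:375:1].tolist())
for n in ["door","door_grip","door_hook","scale_hook_slot","scale"]: print(n,mk(n,"wrist"))
E
```

```text
[523.5781  -9.0261 238.5125] [ 0.5833 -0.1876 -0.0271 -0.1223  0.0139 -0.1395 -0.127 ] 3.0333 [[ 0.0088  1.     -0.0011]
 [ 1.     -0.0088 -0.0015]
 [-0.0015 -0.0011 -1.    ]]
[339 150  10  33 260] [343.4846 165.7038] [583.2238  26.9133  96.    ] [586.4929  25.1745  80.    ]
150 [231, 233, 230, 233, 231, 231, 232, 231, 233, 230, 232, 232, 230, 232, 232, 232, 233, 245, 184, 61, 108, 134, 130, 127, 131, 132, 125, 129, 131, 131, 129, 127, 129, 131, 129, 125, 130, 144, 56, 39, 46, 45, 111, 131, 128, 128, 131, 131, 133, 116, 52, 49, 44, 34, 140, 131, 127, 130, 132, 128, 141, 54, 50, 46, 39, 90, 136, 127, 127, 129, 132, 142, 66, 53, 49, 49, 39, 49, 133, 129, 126, 131, 127, 125, 129, 125, 126, 126, 128, 129, 127, 124, 130, 126, 123, 128, 129, 127, 128, 125, 127, 126, 129, 131, 103, 90, 94, 91, 92, 116, 130, 129, 127, 124, 125, 126, 122, 127, 126, 125, 128, 125, 126, 125, 124, 126, 124, 120, 126, 123, 121, 124, 124, 126, 122, 76, 66, 65, 134, 133, 134, 138, 146, 121, 63, 109, 247, 235, 230, 230, 230, 231, 231, 230, 231, 230, 229, 229, 227, 230, 228, 230, 228, 230, 229, 229, 230, 230, 229, 22
[... 1875 characters left out ...]
67, 62, 26, 25, 25, 25, 70, 68, 61, 64, 68, 66, 63, 33, 16, 14, 14, 141, 134, 126, 125, 122, 128, 140, 92, 46, 42, 40, 49, 138, 135, 128, 132, 128, 129, 131, 133, 130, 131, 133, 133, 131, 134, 128, 132, 132, 132, 131, 137, 57, 57, 58, 62, 64, 15, 23, 52, 43, 44, 40, 26, 63, 57, 59, 56, 67, 62, 65, 62, 66, 58, 66, 67, 65, 67, 64, 69, 65, 61, 64, 68, 59, 59, 63, 61, 61, 58, 78, 91, 87, 89, 91, 98, 57, 83, 131, 125, 126, 125, 127, 121, 123, 122, 123, 126, 123, 128, 117, 115, 115, 111, 93, 241, 233, 230, 228, 230, 232, 241, 189]
door [([521.4, 25.8, 68.5], 0.85)]
door_grip [([565.0, 30.1, 88.0], 0.67)]
door_hook [([463.1, 26.7, 73.3], 0.74)]
scale_hook_slot [([464.8, 22.1, 75.0], 0.67)]
scale []
```

Run:
```python
from h import *
d=np.load("v1.npz"); K,C=d["K"],d["C"]
for n,p,z in [("L",(225,160),80),("R",(349,160),80),("rib",(308.5,160),96),("rib2",(315.5,160),96),("tab",(343,160),96),("tab2",(348,160),96)]: print(n,onplane(p,K,C,z))
i=d["img"]; g=cv2.cvtColor(i,cv2.COLOR_BGR2GRAY); h=cv2.cvtColor(i,cv2.COLOR_BGR2HSV)
# black grooves/rib & orange columns per row range: extents
for x in (250,311,343): print(x,g[105:240,x].tolist())
# left/right edges per row
for r in range(128,172,6):
  row=g[r].astype(int); L=np.argmax(row[205:240]<150)+205; R=np.argmin(row[344:356])+344
  print(r,onplane((L,r),K,C,80)[:2],onplane((R,r),K,C,80)[:2])
print(rel(yawR(0),[563,27,150]))
```

```text
L [462.9061  32.1818  80.    ]
R [591.9623  31.0176  80.    ]
rib [548.4712  32.8098  96.    ]
rib2 [555.3738  32.7476  96.    ]
tab [582.49    32.5029  96.    ]
tab2 [587.4201  32.4585  96.    ]
250 [231, 232, 233, 231, 231, 232, 231, 231, 233, 231, 234, 241, 205, 138, 115, 123, 130, 134, 132, 129, 128, 130, 127, 132, 131, 134, 135, 127, 130, 130, 129, 130, 132, 126, 130, 135, 129, 131, 128, 125, 127, 128, 130, 131, 128, 128, 125, 130, 130, 130, 128, 133, 128, 129, 127, 131, 127, 132, 130, 131, 129, 124, 131, 126, 130, 128, 131, 132, 127, 133, 132, 134, 139, 104, 60, 69, 69, 67, 73, 68, 70, 71, 70, 67, 67, 69, 62, 59, 56, 44, 41, 44, 45, 27, 29, 29, 56, 69, 66, 61, 69, 62, 60, 63, 67, 59, 65, 59, 65, 94, 120, 129, 126, 122, 126, 125, 126, 124, 121, 127, 129, 125, 125, 125, 125, 124, 126, 121, 124, 125, 124, 125, 123, 127, 121]
311 [215, 211, 227, 233, 231, 230, 230, 232, 235, 245, 176, 57, 115, 130, 129, 128, 129, 127, 127, 124, 128, 123, 129, 129, 127, 127, 127, 128, 125, 128, 126, 125, 128, 125, 128, 125, 128, 130, 126, 127, 123, 123, 128, 130, 134, 94, 27, 42, 55, 53, 52, 52, 46,
[... 695 characters left out ...]
, 88, 89, 92, 90, 91, 93, 91, 91, 92, 73, 58, 67, 65, 61, 62, 66, 67, 64, 63, 64, 65, 64, 67, 60, 68, 59, 62, 65, 63, 63, 65, 68, 61, 65, 65, 67, 61, 76, 109, 124, 125, 125, 126, 125, 123, 123, 122, 125, 126, 122, 124, 122, 121, 123, 125, 123, 126, 122, 128, 121, 126, 127, 122, 125, 122, 127, 125]
128 [461.8761  64.1572] [591.3469  62.9845]
134 [461.4927  58.3048] [591.6502  57.1268]
140 [462.1277  52.3807] [591.9568  51.2065]
146 [461.7415  46.4024] [591.2391  45.2321]
152 [462.3847  40.3504] [591.5468  39.1839]
158 [461.9957  34.2421] [591.8578  33.0702]
164 [462.6472  28.0578] [591.1278  26.8993]
170 [463.3059  21.8058] [591.44    20.6513]
[-0.0002  0.0173 -0.4252  0.0351  0.0386  0.0888]
```

Request:
step_arm --steps '[[[0,0,-0.4,0.0345,0.04,0.09,70],[0,0,-0.4,0.0345,0.04,0.09,70],[0,0,-0.4,0.0345,0.04,0.09,70],[0,0,-0.4,0.0345,0.04,0.09,70],[0,0,-0.4,0.0345,0.04,0.09,70],[0,0,-0.4,0.0345,0.04,0.09,70]]]'

```text
time_s: 3.83
ee_pos: [564.5, 26.5, 149.8]
tool_rot: [[-0.0, 1.0, 0.001], [1.0, 0.0, -0.001], [-0.001, 0.001, -1.0]]
wrist_force: [0.7, -0.3, -0.2]
grip_width: 0.701
grasp_force: 0.0
```

Run:
```python
from h import *
viewer.get_image("top")
i,K,C,s=wimg("w2.png"); print(s["ee_pos"],s["joint_vel"].max(),s["time_s"])
np.savez("v2.npz",img=i,K=K,C=C)
d=np.load("v1.npz"); 
o1=orange(d["img"])[0]; o2=orange(i)
for a,c in o2: print(a,c,onplane(c,K,C,96))
def ray(c,K,C): return C[:3,3],C[:3,:3]@np.linalg.inv(K)@np.array([c[0],c[1],1.])
for A in [0]:
  (p,u),(q,v)=ray(o1[1],d["K"],d["C"]),ray(o2[0][1],K,C)
  t=np.linalg.lstsq(np.c_[u,-v],q-p,rcond=None)[0]; print("tri",p+u*t[0],q+v*t[1])
print(mk("door_grip","wrist"))
print(rel(yawR(0),[564.5,26,83]))
```

```text
[564.7498  26.3692 150.2018] 0.29380000233115866 3.8833
[305 204  10  46 409] [309.8191 225.8289] [583.9747  28.8582  96.    ]
tri [584.9885  25.9747  87.3629] [584.8221  26.0576  87.3199]
[([564.5, 30.2, 88.0], 0.92)]
[ 0.1298  0.0259 -0.0225 -0.0003 -0.0005  0.0673]
```

View pics/w2.png

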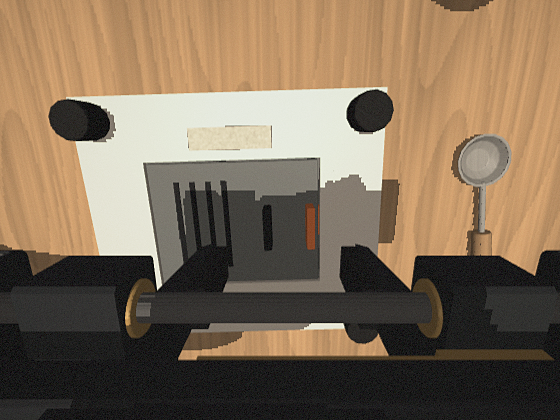

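Tab at px (310,226), rib at (268,228), both midway between the open fingers. Heights agree with the stated values, so I descend and squeeze.

Request:
step_arm --steps '[[[0,0,0,0,0,0.04,70],[0,0,0,0,0,0.067,70],[0,0,0,0,0,0.067,60],[0,0,0,0,0,0.067,0],[0,0,0,0,0,0.067,0],[0,0,0,0,0,0.067,0],[0,0,0,0,0,0.067,0],[0,0,0,0,0,0.067,0]]]' --grip_force 22

```text
time_s: 4.65
ee_pos: [564.8, 27.1, 82.6]
tool_rot: [[-0.001, 1.0, 0.001], [1.0, 0.001, -0.0], [-0.0, 0.001, -1.0]]
wrist_force: [-1.2, -1.4, 5.5]
grip_width: 0.341
grasp_force: 21.9
```

Run:
```python
import numpy as np
r,h=101.5,8
for b in (0,44):
  for t in np.arange(5.5,44.1,5.5) if b==0 else np.arange(47,65.1,3):
    f=lambda a:np.array([r*np.cos(a)-h*np.sin(a), r*np.sin(a)+h*np.cos(a)])
    d=f(np.radians(t))-f(np.radians(b)); dx,dz=d
    c,s=np.cos(np.radians(b)),np.sin(np.radians(b))
    ty=c*dx+s*dz; tz=-(-s*dx+c*dz)
    print([round(b-t,1),0,0,0,round(ty/1000,4),round(tz/1000,4),0])
```

```text
[np.float64(-5.5), 0, 0, 0, np.float64(-0.0012), np.float64(-0.0097), 0]
[np.float64(-11.0), 0, 0, 0, np.float64(-0.0034), np.float64(-0.0192), 0]
[np.float64(-16.5), 0, 0, 0, np.float64(-0.0065), np.float64(-0.0285), 0]
[np.float64(-22.0), 0, 0, 0, np.float64(-0.0104), np.float64(-0.0374), 0]
[np.float64(-27.5), 0, 0, 0, np.float64(-0.0152), np.float64(-0.046), 0]
[np.float64(-33.0), 0, 0, 0, np.float64(-0.0207), np.float64(-0.054), 0]
[np.float64(-38.5), 0, 0, 0, np.float64(-0.027), np.float64(-0.0614), 0]
[np.float64(-44.0), 0, 0, 0, np.float64(-0.034), np.float64(-0.0683), 0]
[np.float64(-3.0), 0, 0, 0, np.float64(-0.0006), np.float64(-0.0053), 0]
[np.float64(-6.0), 0, 0, 0, np.float64(-0.0014), np.float64(-0.0106), 0]
[np.float64(-9.0), 0, 0, 0, np.float64(-0.0025), np.float64(-0.0158), 0]
[np.float64(-12.0), 0, 0, 0, np.float64(-0.0039), np.float64(-0.0209), 0]
[np.float64(-15.0), 0, 0, 0, np.float64(-0.0055), np.float64(-0.026), 0]
[np.float64(-18.0), 0, 0, 0, np.float64(-0.0074), np.float64(-0.031), 0]
[np.float64(-21.0), 0, 0, 0, np.float64(-0.0096), np.float64(-0.0358), 0]
```

Request:
step_arm --steps '[[[-2.75,0,0,0,-0.0005,-0.0049,0],[-5.5,0,0,0,-0.0012,-0.0097,0],[-8.25,0,0,0,-0.0022,-0.0145,0],[-11,0,0,0,-0.0034,-0.0192,0],[-13.75,0,0,0,-0.0049,-0.0239,0],[-16.5,0,0,0,-0.0065,-0.0285,0],[-16.5,0,0,0,-0.0065,-0.0285,0]]]' --grip_force 22

```text
time_s: 5.23
ee_pos: [558.7, 27.2, 107.9]
tool_rot: [[-0.003, 0.971, 0.237], [1.0, 0.004, -0.003], [-0.004, 0.237, -0.971]]
wrist_force: [23.7, 0.2, 6.4]
grip_width: 0.342
grasp_force: 22.1
```

Run:
```python
from h import *
a=viewer.get_image("side"); s=st(); print(s["wrist_force"],s["torque"],s["grip_width"],s["ee_pos"],s["joint_pos"])
cv2.imwrite("pics/s2.png",cv2.resize(a["img"][130:300,150:380],None,fx=3,fy=3))
print(mk("door","side"),mk("door_hook","side"),mk("door_grip","side"))
```

```text
[20.7065 -0.8566  5.1315] [-0.2495 -4.5673  0.2403] 0.34045249396896987 [558.7768  27.1825 107.9092] [ -5.7667  43.2798  -4.8544 120.8745  67.2791   6.014  -75.1659]
[([638.1, 414.6, -0.2], 0.85), ([528.8, 27.8, 85.3], 0.76), ([202.0, -357.0, -0.8], 0.76)] [([468.1, 24.8, 78.0], 0.94), ([572.2, 411.8, 7.8], 0.8), ([196.7, -426.2, 4.6], 0.56)] [([678.2, 411.3, 17.4], 0.82), ([458.8, 24.1, 73.6], 0.69), ([555.7, 27.3, 113.9], 0.67)]
```

View pics/s2.png

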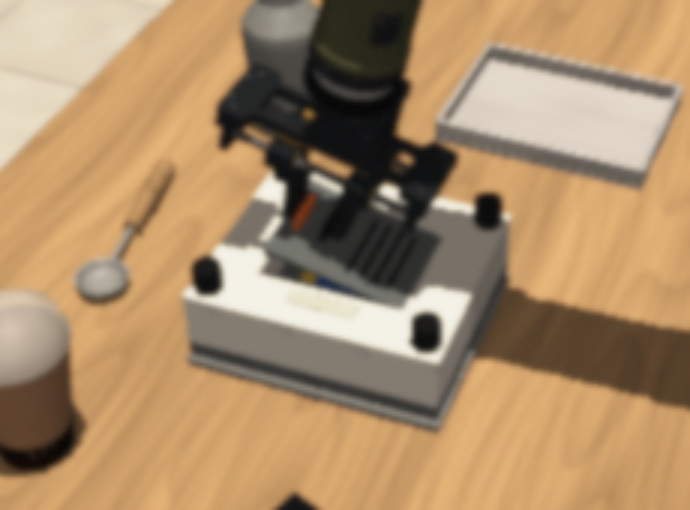

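The door has swung up about 14° on its hooks, with the pack visible beneath it. Joint 6 is near its lower limit (a wrist singularity), so I continue in small arcs computed from the measured pose.

```bash
cat >> h.py <<'E'
def arc(th,P=(463.3,75.),r=101.5,h=7.6,y=27):
    a=np.radians(th); return yawR(0,th),np.array([P[0]+r*np.cos(a)-h*np.sin(a),y,P[1]+r*np.sin(a)+h*np.cos(a)])
def show():
    s=st(); R=s["tool_rot"]; print("t",round(s["time_s"],2),"tilt",np.degrees(np.arctan2(R[0,2],-R[2,2])).round(2),"F",s["wrist_force"].round(1),"M",s["torque"].round(2),"g",round(s["grip_width"]*88,1),"p",s["ee_pos"].round(1),"q",s["joint_pos"].round(1)); return s
E
python3 - <<'E'
from h import *
s=show()
for t in (16,18,20,22,24): print(t,rel(*arc(t),s))
E
```

```text
t 5.43 tilt 13.7 F [19.8 -0.5  4.4] M [-0.21 -4.3   0.34] g 30.1 p [558.9  27.2 107.7] q [ -5.8  43.3  -4.7 120.8  66.    5.9 -74. ]
16 [-2.2985  0.0393  0.1581 -0.0002  0.0005 -0.0025]
18 [-4.2985  0.0365  0.1588 -0.0002  0.     -0.0061]
20 [-6.2985  0.0338  0.1595 -0.0002 -0.0006 -0.0096]
22 [-8.2985  0.031   0.1601 -0.0002 -0.0013 -0.0131]
24 [-10.2985   0.0282   0.1607  -0.0002  -0.0021  -0.0165]
```

Request:
step_arm --steps '[[[-2,0,0,0,0,-0.0035,0],[-4,0,0,0,0,-0.006,0],[-6,0,0,0,-0.0006,-0.0096,0],[-6,0,0,0,-0.0006,-0.0096,0],[-6,0,0,0,-0.0006,-0.0096,0],[-6,0,0,0,-0.0006,-0.0096,0]]]'

```text
time_s: 5.93
ee_pos: [555.5, 26.6, 117.6]
tool_rot: [[-0.002, 0.941, 0.339], [1.0, 0.004, -0.005], [-0.006, 0.339, -0.941]]
wrist_force: [19.0, 2.6, 7.8]
grip_width: 0.338
grasp_force: 22.1
```

Run:
```python
from h import *
s=show()
for t in (20,25,30): print(t,rel(*arc(t),s))
```

```text
t 5.93 tilt 19.81 F [19.   2.6  7.8] M [ 0.38 -3.91  0.49] g 29.8 p [555.5  26.6 117.6] q [   4.7   43.5  -22.7  126.3  111.7   20.4 -119. ]
20 [-0.1894  0.2621  0.2243  0.0004  0.0003  0.0009]
25 [-5.1894  0.2521  0.2356  0.0004 -0.0008 -0.008 ]
30 [-10.1894   0.2419   0.2466   0.0003  -0.0026  -0.0166]
```

Request:
step_arm --steps '[[[-1.5,0,0,0,0.0015,-0.0015,0],[-3,0,0,0,0.0015,-0.004,0],[-5,0,0,0,0.0015,-0.0075,0],[-7,0,0,0,0.001,-0.011,0],[-9,0,0,0,0,-0.0145,0],[-10,0,0,0,-0.0005,-0.0163,0],[-10,0,0,0,-0.0005,-0.0163,0]]]'

```text
time_s: 6.52
ee_pos: [547.8, 27.0, 132.7]
tool_rot: [[-0.002, 0.868, 0.496], [1.0, 0.004, -0.005], [-0.006, 0.496, -0.868]]
wrist_force: [13.2, 1.2, 10.2]
grip_width: 0.34
grasp_force: 22.1
```

Run:
```python
from h import *
s=show()
for t in (35,40,45): print(t,rel(*arc(t),s))
```

```text
t 6.52 tilt 29.76 F [13.2  1.2 10.2] M [ 0.15 -3.17  0.45] g 29.9 p [547.8  27.  132.7] q [  11.6   46.3  -37.3  135.8  129.5   41.1 -137.3]
35 [-5.2376  0.25    0.266  -0.     -0.0016 -0.0087]
40 [-10.2376   0.2384   0.2769  -0.0001  -0.0034  -0.0174]
45 [-15.2376   0.2264   0.2875  -0.0001  -0.006   -0.0259]
```

Request:
step_arm --steps '[[[-1.5,0,0,0,0.0015,-0.0025,0],[-3.5,0,0,0,0.001,-0.006,0],[-5.5,0,0,0,0.0005,-0.0095,0],[-7.5,0,0,0,0,-0.013,0],[-9.5,0,0,0,-0.001,-0.0165,0],[-11,0,0,0,-0.0015,-0.019,0],[-11,0,0,0,-0.0015,-0.019,0]]]'

```text
time_s: 7.1
ee_pos: [535.4, 26.6, 148.2]
tool_rot: [[0.0, 0.762, 0.647], [1.0, 0.005, -0.006], [-0.008, 0.647, -0.762]]
wrist_force: [8.2, 0.4, 2.6]
grip_width: 0.343
grasp_force: 22.1
```

Run:
```python
from h import *
s=show()
for t in (45,50,55): print(t,rel(*arc(t),s))
print(mk("door_hook","side"),mk("door_grip","side")) if viewer.get_image("side") else 0
```

```text
t 7.1 tilt 40.34 F [8.2 0.4 2.6] M [-0.09 -1.49  0.26] g 30.2 p [535.4  26.6 148.2] q [  20.1   58.2  -62.1  146.3  128.4   74.9 -136.7]
45 [-4.6638  0.3603  0.3009  0.0004 -0.0018 -0.0067]
50 [-9.6638  0.3471  0.3166  0.0004 -0.0035 -0.0154]
55 [-14.6638   0.3335   0.332    0.0003  -0.0061  -0.0239]
[([574.7, 413.1, 7.0], 0.87), ([469.0, 24.5, 72.2], 0.83), ([195.9, -423.0, 3.8], 0.62)] [([530.7, 26.5, 149.3], 0.85), ([197.5, -321.3, 21.6], 0.79), ([674.6, 412.9, 15.2], 0.77)]
```

Joint 4 is at its limit at 40° of tilt, and the door's free edge stands over 80 mm clear. I add a last bit of tilt and then draw the door out along its own plane.

Request:
step_arm --steps '[[[-2,0,0,0,0.001,-0.003,0],[-4,0,0,0,0.002,-0.006,0],[-4,0,0,0,0.012,-0.006,0],[-4,0,0,0,0.025,-0.006,0],[-4,0,0,0,0.04,-0.006,0],[-4,0,0,0,0.06,-0.01,0],[-4,0,0,0,0.08,-0.03,0],[-4,0,0,0,0.1,-0.055,0]]]'

```text
time_s: 7.92
ee_pos: [572.1, 26.8, 250.8]
tool_rot: [[-0.001, 0.727, 0.686], [1.0, 0.004, -0.003], [-0.005, 0.686, -0.727]]
wrist_force: [0.4, -0.3, 0.1]
grip_width: 0.336
grasp_force: 22.0
```

Run:
```python
from h import *
s=show(); viewer.get_image("side"); viewer.get_image("top")
print(mk("door","side"),mk("tray","side"),mk("tray","top"),mk("tray","wrist"))
print(rel(yawR(0,0),[520,26,270],s))
```

```text
t 7.92 tilt 43.34 F [ 0.4 -0.3  0.1] M [-0.08  0.65 -0.06] g 29.6 p [572.1  26.8 250.8] q [  32.3   53.8  -84.   137.6  112.5   73.7 -115.6]
[([642.4, 414.0, -0.3], 0.9), ([553.0, 28.2, 211.9], 0.71), ([205.2, -358.8, 1.6], 0.57)] [([449.8, -336.0, 0.6], 0.77), ([524.1, 28.9, 27.0], 0.18)] [([448.3, -332.6, 2.0], 0.77), ([524.8, 27.3, 30.1], 0.26)] []
[43.3355  0.2583  0.1651 -0.0009 -0.0247 -0.0497]
```

Run:
```python
from h import *
print(rel(yawR(0,0),[486,-335,240]))
```

```text
[43.3562  0.3781  0.2836 -0.3609 -0.071  -0.0503]
```

Request:
step_arm --steps '[[[43.3,0,0,-0.361,-0.071,-0.05,0],[43.3,0,0,-0.361,-0.071,-0.05,0],[43.3,0,0,-0.361,-0.071,-0.05,0],[43.3,0,0,-0.361,-0.071,-0.05,0],[43.3,0,0,-0.361,-0.071,-0.05,0],[43.3,0,0,-0.361,-0.071,-0.05,0],[43.3,0,0,-0.361,-0.071,-0.05,0],[43.3,0,0,-0.361,-0.071,-0.05,0]]]'

```text
time_s: 8.88
ee_pos: [512.2, -227.7, 239.2]
tool_rot: [[-0.006, 1.0, -0.005], [1.0, 0.006, -0.002], [-0.002, -0.005, -1.0]]
wrist_force: [1.4, -0.9, -0.4]
grip_width: 0.339
grasp_force: 22.0
```

Run:
```python
from h import *
s=show(); print(rel(yawR(0,0),[486,-335,150]))
```

```text
t 8.88 tilt -0.27 F [ 1.4 -0.9 -0.4] M [-0.15 -0.32  0.02] g 29.9 p [ 512.2 -227.7  239.2] q [ 56.9  53.6 -76.9  99.2  54.6  74.3 -32.5]
[-0.2698  0.1289  0.3167 -0.107  -0.0264  0.0895]
```

Request:
step_arm --steps '[[[0,0,0,-0.107,-0.0264,0.09,0],[0,0,0,-0.107,-0.0264,0.09,0],[0,0,0,-0.107,-0.0264,0.09,0],[0,0,0,-0.107,-0.0264,0.09,0],[0,0,0,-0.107,-0.0264,0.09,0],[0,0,0,-0.107,-0.0264,0.09,0]]]'

```text
time_s: 9.38
ee_pos: [486.7, -334.0, 149.1]
tool_rot: [[-0.001, 1.0, -0.0], [1.0, 0.001, -0.003], [-0.003, -0.0, -1.0]]
wrist_force: [-0.3, 0.6, -0.5]
grip_width: 0.338
grasp_force: 22.0
```

Run:
```python
from h import *
show(); viewer.get_image("top")
i,K,C,s=wimg("w3.png"); print(mk("tray","wrist"),mk("door","wrist"),mk("tray","top"))
show(); print(rel(yawR(0,0),[486,-335,25]))
```

```text
t 9.38 tilt -0.01 F [-0.3  0.6 -0.5] M [ 0.05 -0.2   0.02] g 29.8 p [ 486.7 -334.   149.1] q [ 64.7  61.7 -72.5  99.1  63.3  70.4 -25.2]
[] [([194.9, -362.8, -0.9], 0.95), ([443.5, -331.9, 133.2], 0.87)] [([449.2, -336.4, 0.8], 0.78)]
t 9.63 tilt 0.19 F [-0.1 -0.2 -1.5] M [ 0.02 -0.14  0.04] g 30.1 p [ 488.3 -333.6  151.7] q [ 64.6  61.5 -72.6  99.1  63.3  70.4 -25.1]
[ 0.1901  0.3697  0.2592 -0.0006 -0.0028  0.1267]
```

View pics/w3.png

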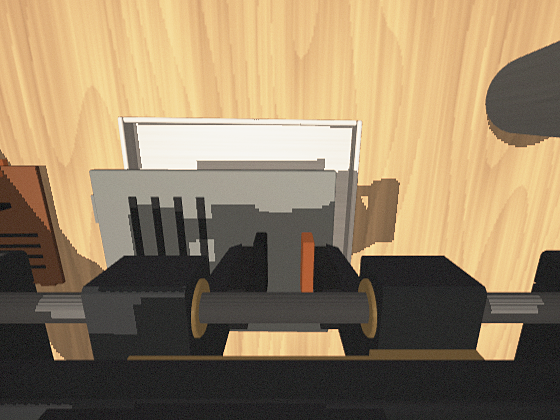

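The door is held level over the tray (tray rim corners at px (119,118) and (362,121), door from px 92 to 336). Now I lower it.

Request:
step_arm --steps '[[[0,0,0,0,-0.002,0.04,0],[0,0,0,0,-0.002,0.08,0],[0,0,0,0,-0.002,0.11,0],[0,0,0,0,-0.002,0.12,0],[0,0,0,0,-0.002,0.125,0],[0,0,0,0,-0.002,0.127,0],[0,0,0,0,-0.002,0.127,0]]]'

```text
time_s: 10.22
ee_pos: [486.6, -335.8, 25.1]
tool_rot: [[-0.002, 1.0, 0.004], [1.0, 0.002, -0.007], [-0.007, 0.004, -1.0]]
wrist_force: [0.5, -0.2, -0.6]
grip_width: 0.339
grasp_force: 22.0
```

Request:
step_arm --steps '[[[0,0,0,0,0,0.0015,0],[0,0,0,0,0,0.003,0],[0,0,0,0,0,0.004,0],[0,0,0,0,0,0.005,0],[0,0,0,0,0,0.005,0]]]'

```text
time_s: 10.63
ee_pos: [486.3, -336.2, 19.7]
tool_rot: [[-0.001, 1.0, 0.003], [1.0, 0.001, -0.007], [-0.007, 0.003, -1.0]]
wrist_force: [-0.3, -0.0, 5.6]
grip_width: 0.336
grasp_force: 22.1
```

Request:
step_arm --steps '[[[0,0,0,0,0,0.005,40],[0,0,0,0,0,0.005,50],[0,0,0,0,0,0.005,65],[0,0,0,0,0,0.005,65],[0,0,0,0,-0.002,-0.005,65],[0,0,0,0,-0.002,-0.03,65],[0,0,0,0,-0.002,-0.07,65],[0,0,0,0,-0.002,-0.11,65]]]'

```text
time_s: 11.3
ee_pos: [481.5, -335.0, 128.8]
tool_rot: [[-0.002, 1.0, -0.002], [1.0, 0.002, -0.005], [-0.005, -0.002, -1.0]]
wrist_force: [0.6, -0.7, 0.9]
grip_width: 0.647
grasp_force: 0.0
```

Run:
```python
from h import *
s=show(); viewer.get_image("side"); print(mk("door","side"),mk("door_grip","side"),mk("pack","side"),mk("scale_well","side"))
viewer.get_image("top"); print(mk("pack","top"))
print(rel(yawR(90,0),[500,26,240]))
```

```text
t 11.3 tilt -0.13 F [ 0.6 -0.7  0.9] M [-0.03 -0.14  0.01] g 57.0 p [ 481.5 -335.   128.8] q [ 64.7  62.8 -71.  100.5  65.   68.7 -26.3]
[([438.0, -335.7, 7.5], 0.91), ([642.1, 416.9, -1.7], 0.91), ([199.8, -359.7, 2.1], 0.83)] [([674.2, 413.6, 17.6], 0.93), ([197.1, -323.4, 23.7], 0.85), ([477.2, -332.4, 26.3], 0.65)] [([525.4, 26.3, 25.4], 0.84)] [([527.1, 23.6, 24.8], 0.64)]
[([527.7, 28.9, 31.3], 0.82)]
[ -0.342    0.1617 -89.9344   0.3608   0.0185  -0.1153]
```

Request:
step_arm --steps '[[[0,0,-90,0.1,0.018,-0.1,65],[0,0,-90,0.36,0.018,-0.115,40],[0,0,-90,0.36,0.018,-0.115,40],[0,0,-90,0.36,0.018,-0.115,40],[0,0,-90,0.36,0.018,-0.115,40],[0,0,-90,0.36,0.018,-0.115,40],[0,0,-90,0.36,0.018,-0.115,40],[0,0,-90,0.36,0.018,-0.115,40]]]'

```text
time_s: 12.32
ee_pos: [497.7, -22.0, 227.8]
tool_rot: [[-0.845, 0.534, -0.002], [0.534, 0.845, -0.006], [-0.002, -0.006, -1.0]]
wrist_force: [0.9, -0.4, 0.2]
grip_width: 0.397
grasp_force: 0.0
```

Run:
```python
from h import *
s=show(); print(rel(yawR(90,0),[527,27,200]))
```

```text
t 12.32 tilt -0.1 F [ 0.9 -0.4  0.2] M [ 0.04 -0.19 -0.01] g 34.9 p [497.7 -22.  227.8] q [ 38.9  53.3 -81.8 110.2  56.8  72.   -5.3]
[ -0.3735   0.0054 -32.2847   0.0014   0.0573   0.0275]
```

Request:
step_arm --steps '[[[0,0,-32,0.0015,0.057,0.027,40],[0,0,-32,0.0015,0.057,0.027,40],[0,0,-32,0.0015,0.057,0.027,40],[0,0,-32,0.0015,0.057,0.027,40],[0,0,-32,0.0015,0.057,0.027,40],[0,0,-32,0.0015,0.057,0.027,40],[0,0,-32,0.0015,0.057,0.027,40]]]'

```text
time_s: 12.9
ee_pos: [527.6, 25.0, 200.4]
tool_rot: [[-1.0, 0.013, -0.001], [0.013, 1.0, -0.006], [0.001, -0.006, -1.0]]
wrist_force: [-0.3, 0.1, 0.3]
grip_width: 0.399
grasp_force: 0.0
```

Run:
```python
from h import *
s=show(); viewer.get_image("top")
i,K,C,s=wimg("w4.png"); np.savez("v4.npz",img=i,K=K,C=C); s=show()
print(mk("pack","wrist"),mk("scale_well","wrist"))
h=cv2.cvtColor(i,cv2.COLOR_BGR2HSV)
for nm,lo,hi in (("yel",(18,120,60),(35,255,255)),("blue",(100,100,30),(130,255,255))):
    m=cv2.inRange(h,lo,hi); n,l,t,c=cv2.connectedComponentsWithStats(m)
    for j in range(1,n):
        if t[j][4]>80: print(nm,t[j],c[j].round(1),onplane(c[j],K,C,68),onplane(c[j],K,C,52))
print(rel(yawR(90,0),[527,27,120]))
```

```text
t 12.9 tilt -0.06 F [-0.3  0.1  0.3] M [ 0.13 -0.15 -0.04] g 35.1 p [527.6  25.  200.4] q [ 32.1  58.4 -81.8 107.   61.2  74.7  20.7]
t 13.0 tilt 0.0 F [-0.1 -1.1 -0.2] M [ 0.09 -0.15 -0.01] g 35.0 p [527.9  25.  200.9] q [ 32.2  58.4 -81.8 107.   61.2  74.7  20.7]
[([524.5, 24.3, 27.1], 0.94)] []
yel [279 188  12  31 359] [284.6 202.9] [526.2436  24.6625  68.    ] [530.0179  24.554   52.    ]
yel [277 228  19  13 239] [286.2 234.1] [558.9326  25.9449  68.    ] [564.581   25.9099  52.    ]
yel [180 279  20  59 255] [187.1 304.8] [639.8974 -83.7505  68.    ] [650.1877 -90.0745  52.    ]
yel [370 323  18  15  93] [379.6 329.2] [672.7537 129.366   68.    ] [684.9277 135.2603  52.    ]
yel [371 350  50  10 176] [396.2 354.9] [707.3609 150.9066  68.    ] [721.519  158.0359  52.    ]
yel [421 350  24  10  86] [431.7 355.5] [708.4605 191.6822  68.    ] [722.6816 201.1493  52.    ]
blue [ 260  170   50   60 2306] [284.6 198. ] [521.2307  24.7695  68.    ] [524.7176  24.6672  52.    ]
[-0.3605  0.0401 -0.7042  0.0011  0.0025  0.0813]
```

View pics/w4.png

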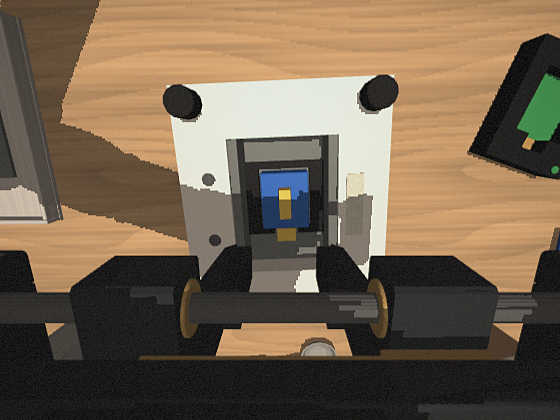

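The pack fin is at px (285,203), nose at (286,234), so the nose points away (+x) and it lies centred in the well. The cradle at upper right has its green floor at about (540,105) and brass at (528,143). Now I descend on the fin and grip.

Request:
step_arm --steps '[[[0,0,-0.7,0.001,0,0.04,40],[0,0,-0.7,0.001,0,0.08,40],[0,0,-0.7,0.001,0,0.12,40],[0,0,-0.7,0.001,0,0.138,40],[0,0,-0.7,0.001,0,0.145,40],[0,0,-0.7,0.001,0,0.1455,40],[0,0,-0.7,0.001,0,0.1455,10],[0,0,-0.7,0.001,0,0.1455,0]]]' --grip_force 30

```text
time_s: 13.77
ee_pos: [528.4, 25.0, 57.8]
tool_rot: [[-1.0, -0.001, 0.004], [-0.001, 1.0, -0.005], [-0.004, -0.005, -1.0]]
wrist_force: [-1.3, -0.2, 1.0]
grip_width: 0.273
grasp_force: 0.0
```

Request:
step_arm --steps '[[[0,0,0,0,0,0,0],[0,0,0,0,0,0,0],[0,0,0,0,0,0,0],[0,0,0,0,0,0,0]]]'

```text
time_s: 14.1
ee_pos: [528.2, 24.7, 57.5]
tool_rot: [[-1.0, -0.001, 0.004], [-0.001, 1.0, -0.006], [-0.004, -0.006, -1.0]]
wrist_force: [-0.6, -0.8, 6.2]
grip_width: 0.13
grasp_force: 29.9
```

Request:
step_arm --steps '[[[0,0,0,0,0,-0.005,0],[0,0,0,0,0,-0.02,0],[0,0,0,0,0,-0.05,0],[0,0,0,0,0,-0.09,0],[0,0,0,0,0,-0.12,0],[0,0,17,0.09,0.24,-0.15,0],[0,0,17,0.09,0.24,-0.15,0],[0,0,17,0.09,0.24,-0.15,0]]]'

```text
time_s: 14.77
ee_pos: [486.4, 133.4, 189.5]
tool_rot: [[-0.954, 0.3, 0.002], [0.3, 0.954, -0.007], [-0.004, -0.006, -1.0]]
wrist_force: [1.3, 1.3, -3.0]
grip_width: 0.134
grasp_force: 29.9
```

Run:
```python
from h import *
s=show(); viewer.get_image("side"); print(mk("pack","side"))
print(rel(yawR(73,0),[437,302,180]))
```

```text
t 14.77 tilt 0.1 F [ 1.3  1.3 -3. ] M [ 0.08 -0.14  0.03] g 11.8 p [486.4 133.4 189.5] q [ 19.2  55.2 -77.1 111.6  60.1  68.   -9.9]
[([486.1, 135.8, 156.1], 0.72)]
[0.0682 0.2089 0.6236 0.0908 0.1409 0.0115]
```

Run:
```python
from h import *
print(rel(yawR(73,0),[480,255,180]))
```

```text
[0.0682 0.2089 0.6236 0.0363 0.108  0.0117]
```

Request:
step_arm --steps '[[[0,0,0.6,0.036,0.108,0.011,0],[0,0,0.6,0.036,0.108,0.011,0],[0,0,0.6,0.036,0.108,0.011,0],[0,0,0.6,0.036,0.108,0.011,0],[0,0,0.6,0.036,0.108,0.011,0],[0,0,0.6,0.036,0.108,0.011,0]]]'

```text
time_s: 15.37
ee_pos: [483.5, 246.3, 176.8]
tool_rot: [[-0.954, 0.301, 0.001], [0.301, 0.954, -0.008], [-0.003, -0.008, -1.0]]
wrist_force: [-0.2, 0.1, -2.3]
grip_width: 0.13
grasp_force: 29.9
```

Run:
```python
from h import *
s=show(); viewer.get_image("top")
i,K,C,s=wimg("w5.png"); np.savez("v5.npz",img=i,K=K,C=C); s=show()
print(mk("cradle_pocket","wrist"),mk("cradle","wrist"),mk("pack","wrist"))
h=cv2.cvtColor(i,cv2.COLOR_BGR2HSV); m=cv2.inRange(h,(40,100,40),(85,255,255))
n,l,t,c=cv2.connectedComponentsWithStats(m)
for j in range(1,n):
  if t[j][4]>40:
    cn=max(cv2.findContours((l==j).astype(np.uint8),cv2.RETR_EXTERNAL,cv2.CHAIN_APPROX_NONE)[0],key=len)[:,0]
    w=np.array([onplane(p,K,C,12)[:2] for p in cn]).astype(np.float32)
    print(t[j],onplane(c[j],K,C,12),cv2.minAreaRect(w))
```

```text
t 15.37 tilt 0.04 F [-0.2  0.1 -2.3] M [ 0.   -0.13  0.02] g 11.4 p [483.5 246.3 176.8] q [  5.4  57.3 -74.2 105.9  60.6  68.9 -17.6]
t 15.47 tilt 0.05 F [-0.5 -0.9 -2.3] M [ 0.   -0.11  0.06] g 11.7 p [483.9 245.6 176.9] q [  5.5  57.3 -74.2 105.9  60.6  68.9 -17.6]
[([437.8, 302.4, 10.4], 0.71), ([436.4, 307.4, 1.2], 0.45)] [([436.7, 308.2, 2.6], 0.62)] [([480.3, 246.4, 150.0], 0.97)]
[ 298  104   56   67 3331] [434.9114 304.6203  12.    ] ((436.2472229003906, 304.2124328613281), (53.82305908203125, 65.3588638305664), 70.3904800415039)
[352 193   8   8  50] [506.409  319.8981  12.    ] ((506.53253173828125, 319.5025939941406), (7.806894302368164, 7.840793609619141), 72.51808166503906)
```

View pics/w5.png

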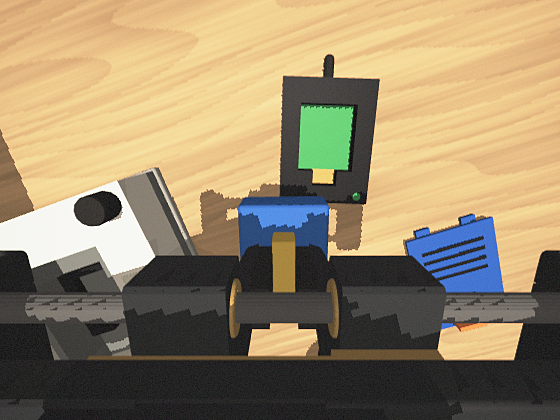

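Run:
```python
from h import *
d=np.load("v5.npz"); i,K,C=d["img"],d["K"],d["C"]
s=st(); W=np.r_[np.c_[s["tool_rot"],s["ee_pos"]],[[0,0,0,1]]]; T=np.linalg.inv(W)@C
def tl(px,z):
    r=T[:3,:3]@np.linalg.inv(K)@np.array([px[0],px[1],1.]); return T[:3,3]+r*(z-T[2,3])/r[2]
h=cv2.cvtColor(i,cv2.COLOR_BGR2HSV); print(h[192:245:1,284].tolist())
for r,z,n in ((198,29.5,"rear bottom"),(206,5.5,"rear top"),(233,5.5,"fin foot rear"),(233,-10.5,"fin top rear"),(293,-10.5,"fin top front")): print(n,tl((284,r),z))
for c in (239,328): print("side",tl((c,206),5.5),tl((c,200),29.5))
```

```text
[[90, 15, 34], [0, 9, 27], [90, 7, 37], [4, 53, 34], [107, 171, 70], [109, 159, 104], [108, 174, 107], [108, 165, 111], [109, 173, 109], [108, 154, 111], [107, 163, 108], [109, 167, 110], [109, 159, 128], [108, 173, 184], [108, 173, 215], [108, 167, 222], [107, 161, 229], [108, 164, 230], [108, 159, 231], [108, 159, 231], [107, 160, 230], [108, 160, 231], [108, 159, 233], [109, 162, 230], [108, 158, 231], [108, 161, 230], [107, 158, 229], [108, 161, 230], [108, 155, 231], [108, 154, 234], [108, 159, 232], [107, 161, 238], [109, 168, 184], [109, 165, 110], [109, 171, 118], [109, 153, 123], [108, 169, 121], [109, 157, 125], [108, 182, 123], [107, 144, 115], [17, 94, 117], [20, 170, 138], [20, 162, 131], [20, 154, 134], [20, 156, 131], [21, 158, 134], [20, 157, 135], [20, 159, 133], [20, 156, 129], [20, 152, 144], [21, 158, 160], [21, 156, 170], [21, 161, 170]]
rear bottom [29.0532 -0.5613 29.5   ]
rear top [29.8873 -0.5475  5.5   ]
fin foot rear [14.4827 -0.532   5.5   ]
fin top rear [ 20.0745  -0.5279 -10.5   ]
fin top front [-13.2684  -0.4943 -10.5   ]
side [ 29.86   -24.8507   5.5   ] [ 27.7516 -28.5534  29.5   ]
side [29.9139 23.2002  5.5   ] [27.8112 26.7937 29.5   ]
```

The pocket's green floor is cleanly seen at px (298–354, 104–171), with brass toward the pack. It measures 65×54 mm and gives a cradle yaw of −19.6°. I go above it for a close check.

Run:
```python
from h import *
print(rel(yawR(70.4,0),[436.8,304.5,75]))
```

```text
[-0.3526  0.1879  1.9752  0.063   0.042   0.1017]
```

Request:
step_arm --steps '[[[-0.35,0.2,2,0.035,0.02,0.01,0],[-0.35,0.2,2,0.063,0.042,0.03,0],[-0.35,0.2,2,0.063,0.042,0.065,0],[-0.35,0.2,2,0.063,0.042,0.09,0],[-0.35,0.2,2,0.063,0.042,0.1,0],[-0.35,0.2,2,0.063,0.042,0.102,0],[-0.35,0.2,2,0.063,0.042,0.102,0]]]'

```text
time_s: 16.2
ee_pos: [436.6, 305.6, 75.0]
tool_rot: [[-0.942, 0.335, -0.001], [0.335, 0.942, 0.001], [0.001, 0.001, -1.0]]
wrist_force: [-0.0, 0.2, -2.2]
grip_width: 0.131
grasp_force: 29.9
```

Run:
```python
from h import *
s=show(); viewer.get_image("top")
i,K,C,s=wimg("w6.png"); np.savez("v6.npz",img=i,K=K,C=C); s=show()
print(mk("cradle","wrist"),mk("cradle_pocket","wrist"),mk("pack","wrist"))
print(rel(yawR(70.4),[436.8,304.5,75]))
```

```text
t 16.2 tilt -0.04 F [-0.   0.2 -2.2] M [ 0.06 -0.17 -0.02] g 11.5 p [436.6 305.6  75. ] q [ -4.9  64.4 -67.1 111.1  71.6  61.  -35.6]
t 16.3 tilt 0.06 F [ 0.5  0.3 -1. ] M [ 0.05 -0.14  0.01] g 11.5 p [437.  306.4  76.3] q [ -4.9  64.3 -67.2 111.1  71.6  61.  -35.6]
[] [] [([437.4, 304.8, 43.5], 0.77)]
[ 0.1536  0.0336  0.0247 -0.0004 -0.0017  0.0011]
```

View pics/w6.png

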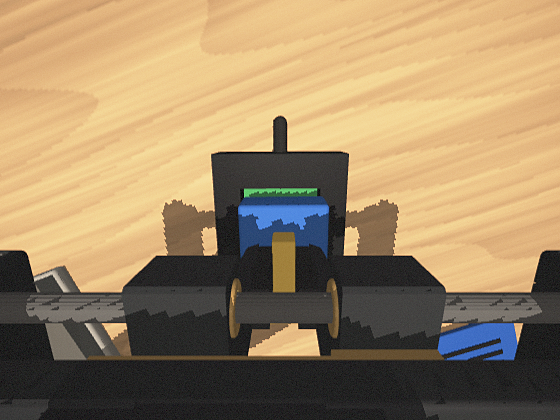

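Run:
```python
from h import *
d=np.load("v6.npz"); i,K,C=d["img"],d["K"],d["C"]
s=st(); W=np.r_[np.c_[s["tool_rot"],s["ee_pos"]],[[0,0,0,1]]]; T=np.linalg.inv(W)@C
def tl(px,z):
    r=T[:3,:3]@np.linalg.inv(K)@np.array([px[0],px[1],1.]); return T[:3,3]+r*(z-T[2,3])/r[2]
g=cv2.cvtColor(i,cv2.COLOR_BGR2GRAY)
zt=s["ee_pos"][2]
for c in (225,255,300,335): r=140+np.argmin(np.diff(g[140:165,c].astype(int))); print("rear",c,r,tl((c,r+.5),zt-30))
for r in (160,170,180,190):
  L=205+np.argmin(np.diff(g[r,205:222].astype(int))); R=340+np.argmax(np.diff(g[r,340:360].astype(int))); print(r,L,R,tl((L+.5,r),zt-30)[1],tl((R+.5,r),zt-30)[1])
h=cv2.cvtColor(i,cv2.COLOR_BGR2HSV)
gm=cv2.inRange(h,(40,100,40),(85,255,255)); ys,xs=np.where(gm>0); print("green",xs.min(),xs.max(),ys.min(),ys.max(),tl((xs.min(),ys.min()),zt-12),tl((xs.max()+1,ys.min()),zt-12))
b=cv2.inRange(h,(100,120,60),(118,255,255)); ys,xs=np.where((b>0)[190:240,230:340]); print("blue top row",ys.min()+190)
r=ys.min()+190; print(tl((284,r),29.5)); q=np.where(b[204,230:340])[0]+230; print(q.min(),q.max(),tl((q.min(),204),29.5),tl((q.max()+1,204),29.5))
```

```text
rear 225 151 [ 56.4195 -38.6975  46.1105]
rear 255 151 [ 56.4072 -19.1452  46.1105]
rear 300 151 [56.3887 10.1754 46.1105]
rear 335 151 [56.3743 32.9738 46.1105]
160 210 348 -48.51602218984968 42.084369980252035
170 211 347 -48.291903348715664 41.8031211190142
180 212 347 -48.063693506995975 42.184916464823715
190 212 346 -48.50628129929158 41.899412322547626
green 244 317 188 197 [ 29.0561 -29.712   64.1105] [29.0289 24.7858 64.1105]
blue top row 196
[30.3119 -0.2627 29.5   ]
240 327 [ 25.2278 -27.7435  29.5   ] [25.2038 27.2059 29.5   ]
```

Request:
step_arm --steps '[[[0,0,0,0.001,-0.0024,0,0],[0,0,0,0.001,-0.0024,0.006,0],[0,0,0,0.001,-0.0024,0.012,0],[0,0,0,0.001,-0.0024,0.016,0],[0,0,0,0.001,-0.0024,0.02,0],[0,0,0,0.001,-0.0024,0.024,0],[0,0,0,0.001,-0.0024,0.024,0]]]'

```text
time_s: 17.03
ee_pos: [434.4, 303.5, 49.7]
tool_rot: [[-0.942, 0.334, -0.001], [0.334, 0.942, -0.0], [0.001, -0.001, -1.0]]
wrist_force: [0.9, -0.2, -2.3]
grip_width: 0.134
grasp_force: 29.9
```

Request:
step_arm --steps '[[[0,0,0,0,0,0.003,0],[0,0,0,0,0,0.005,0],[0,0,0,0,0,0.007,0],[0,0,0,0,0,0.0085,0],[0,0,0,0,0,0.01,0],[0,0,0,0,0,0.01,0]]]'

```text
time_s: 17.53
ee_pos: [434.5, 304.1, 41.5]
tool_rot: [[-0.943, 0.334, 0.0], [0.334, 0.943, 0.001], [-0.0, 0.001, -1.0]]
wrist_force: [0.1, -1.7, 4.2]
grip_width: 0.134
grasp_force: 29.9
```

Request:
step_arm --steps '[[[0,0,0,0,0,0.0015,0],[0,0,0,0,0,0.003,0],[0,0,0,0,0,0.004,0],[0,0,0,0,0,0.004,0]]]'

```text
time_s: 17.87
ee_pos: [434.5, 304.1, 41.3]
tool_rot: [[-0.943, 0.333, 0.003], [0.333, 0.943, 0.001], [-0.003, 0.002, -1.0]]
wrist_force: [-2.5, -10.0, 34.7]
grip_width: 0.133
grasp_force: 30.0
```

Firm press (35 N) with no further travel, so it is home. I ease off, open and retreat.

Request:
step_arm --steps '[[[0,0,0,0,0,-0.0035,0],[0,0,0,0,0,-0.0035,20],[0,0,0,0,0,-0.0035,40],[0,0,0,0,0,-0.0035,40],[0,0,0,0,0,-0.015,40],[0,0,0,0,0,-0.05,40],[0,0,0,0,0,-0.09,40],[0,0,0,0,0,-0.13,40]]]'

```text
time_s: 18.53
ee_pos: [433.7, 303.8, 168.2]
tool_rot: [[-0.943, 0.333, -0.002], [0.333, 0.943, 0.0], [0.002, -0.0, -1.0]]
wrist_force: [1.6, 0.6, 0.3]
grip_width: 0.401
grasp_force: 0.0
```

Request:
step_arm --steps '[[[0,0,0,-0.03,-0.1,-0.06,40],[0,0,0,-0.03,-0.1,-0.06,40],[0,0,0,-0.03,-0.1,-0.06,40],[0,0,0,-0.03,-0.1,-0.06,40]]]'

```text
time_s: 18.87
ee_pos: [430.1, 194.0, 228.9]
tool_rot: [[-0.941, 0.339, 0.002], [0.339, 0.941, -0.004], [-0.004, -0.002, -1.0]]
wrist_force: [-0.4, 0.4, -0.2]
grip_width: 0.401
grasp_force: 0.0
```

Run:
```python
from h import *
s=show(); b=viewer.get_image("side")["img"]; a=viewer.get_image("top")["img"]
i,K,C,s=wimg(); print(mk("pack","side"),mk("pack","top"),mk("pack","wrist"),mk("door","top"),mk("door","side"))
r=lambda x:cv2.resize(x,(400,300))
cv2.imwrite("pics/end.png",np.vstack([np.hstack([r(b[280:385,190:330]),r(b[120:225,270:410])]),np.hstack([r(a[170:275,330:470]),r(i)])]))
```

```text
t 18.87 tilt 0.14 F [-0.4  0.4 -0.2] M [ 0.03 -0.16  0.01] g 35.3 p [430.1 194.  228.9] q [ 12.7  49.6 -79.2 114.4  54.7  66.7 -20.1]
[([434.3, 307.9, 7.0], 0.68)] [] [([432.4, 302.3, 13.4], 0.92)] [([637.5, 411.1, -5.2], 0.7), ([436.9, -335.8, 3.4], 0.65), ([197.0, -361.7, -0.8], 0.59)] [([437.8, -335.0, 7.3], 0.77), ([202.9, -359.4, -0.6], 0.76), ([640.3, 413.0, 1.2], 0.67)]
```

View pics/end.png

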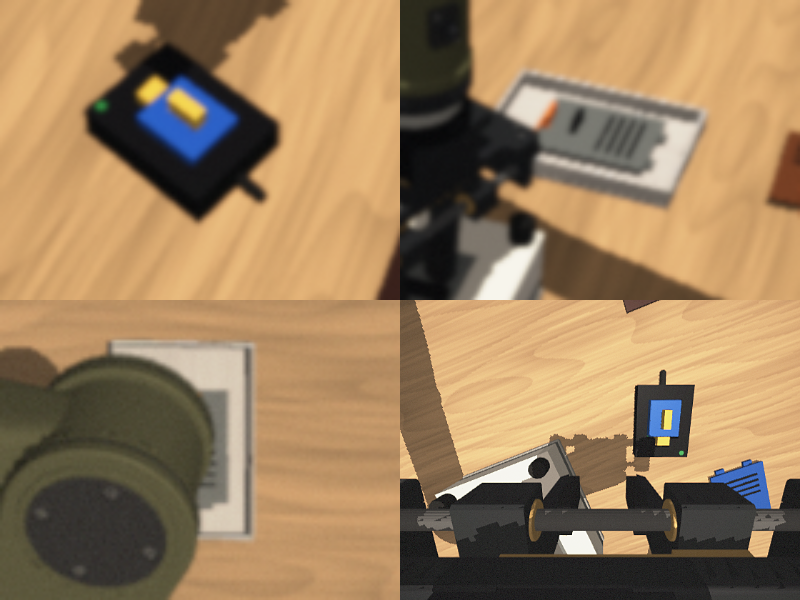

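The pictures show the pack seated flush in the cradle with its nose in the notch, and the door flat in the tray, outer face up. I hand it in.

```bash
python3 -c "
from h import *
print(order.hand_in())"
```

```text
the job is handed in; nothing more can be done
None
```

I handed the job in at about 19 s of arm time: the door lies flat, outer face up, in the tray, and the pack is pressed home in the cradle; the door swung to only about 43° because joint 4 hit its limit, and no verdict came back.

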